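Locate a soldering pallet on its jig

ROBOT

A 7-joint arm with a two-finger parallel gripper is mounted at the origin on the work surface. World frame = base frame: x ahead of the robot, y to its left, z up, the work surface at z = 0. Lengths are in mm, angles in rad, forces in N, time in s.
With the tool pointing down it reaches from about 400 to 875 mm from the base axis. Payload 4.4 kg.
Tool frame: the origin (TCP) lies on the mounting face of the last link; the fingertips stand 173 mm ahead of it and the grasp point (between the pads) lies 155 mm ahead of it; z points along the fingers, y is the line along which they close (so a half turn about z gives the same grasp; the last joint's range is limited). The gripper opens to 85 mm and grips with 20 to 120 N. Pads are 22 mm wide; open, the fingers measure 114 mm over their backs; the gripper's body (76 mm by 85 mm) begins 54 mm behind the grasp point. The pads swing forward as they close: fully open they stand 13 mm farther back than shut.
Start: joints at [-1.175, 0.628, 0.038, 1.517, -0.027, 0.996, -0.02], TCP at [289.599, 581.935, 404.713] pointing down, gripper open.
Joint ranges: [-3.06, 3.06], [-0.37, 2.12], [-1.25, 1.32], [0.18, 2.47], [-1.1, 4.24], [0.23, 1.98], [-2.94, 2.94]. Speed limits (rad/s): [2.57, 2.57, 3.14, 3.14, 3.14, 3.14, 3.14].

INTERFACE

Orientations are given as [roll, pitch, yaw] about the fixed x, y, z axes, in that order (R = Rz(yaw) Ry(pitch) Rx(roll)).
In Python, from cell import * gives the robot as it stands. The module is installed in compiled form; this text tells all that it offers.
- The arm moves only by the tool jog_arm, never from a script. Its argument "steps" is a list of rows, each a list of 7 numbers: the opening, from -1 (shut) to 1 (fully open), so that 0 is half open, then the shift along the tool's x, y, z as a fraction of full scale, then the turn, a rotation vector about the tool's x, y, z as a fraction of full scale. A call has 1 to 10 rows; each row shifts and turns the commanded pose from where the row before left it, along the tool's axes as they then stand; what a row does not reach is not made up. Full scale, the value 1, is 500 mm for a shift and 2 rad for a turn. A row lasts 1/8 s, in which the tool goes at most 62.5 mm and 10.7 degrees, less where a joint would pass 70% of its speed; a pose out of reach is approached as far as the arm can. A call with a number of a shift or a turn outside -1 to 1 is refused whole. A call with a gripper value outside its range is refused whole. The fingers move at their own pace and stop on an object; the grip force is fixed at half the most. Time passes only in rows, so rows that do not move let the fingers close. It gives the time, the measured TCP pose, the force, the opening and the grip force at its end, in the units of the state.
- read_state(): the state, without advancing time (a new reading comes with each control period).
- get_image(name): name is "scene" or "top"; returns a dict with "pixels" (384x512x3 uint8, red, green, blue), "depth" (384x512 float32, mm along the optical axis (not along the pixel's ray), 0 where there is no reading), "vertical_fov" (degrees; the focal length in pixels is half the picture's height over the tangent of half this angle, whatever the lens; pixels are square), "cx", "cy" (the principal point, pixels), "k1" (the pictures are not rectified: a ray, as slopes to the right and down, at radius r is drawn at 1 + k1 r^2 times it, then the intrinsics apply), "R" (3x3) and "t" (3): a world point X has camera coordinates R X + t. Camera axes: x right, y down, z forward; pixel columns grow to the right and rows downward; lengths in mm; the calibration is good to about 2 mm. A picture is of the moment at which its call begins.
- finish_job(): hands the job in; it is judged then, once.
The state is a dict: "clock": time; "qpos": joint angles; "qd": joint speeds; "tau": joint torques, N m; "eef_pos": TCP position; "tool_rot": TCP orientation; "force": force on the tool from outside, world axes, zero at the start; "torque": the same for the moment, N m; "width": finger opening in mm; "gripper_force": force on a finger pad.
Only numpy, scipy, OpenCV 4.12 (cv2) and the standard library are available. Lean on these libraries where they do the work, as an engineer would, in place of code of your own. Each camera call takes 0.05 s, during which the arm holds its last target. There are 200 camera calls.

TASK

Pick up the soldering pallet by its black handle, lay it flat on the jig bed and push it home for three-point location: a long edge against both dowels and the end of the plate against the nose of the end stop, pressed so that it bears on all three at the same time for a moment (about 0.3 s). Press firmly but gently, with about 10 N each way and never over 25 N on a dowel or the stop, then let go and leave it flat and touching all three, without disturbing the other things on the bench.

Things in the scene. Friction and masses are not known exactly. Their poses are not given: they have to be found in the camera images.
- pallet_handle (a point): Centre of the pallet's upright black handle block, 50 (x) x 14 (y) x 40 mm high, which stands in the middle of the plate's top (from 8 to 48 mm above the pallet's underside). This point is 28 mm above the underside, over the plate's centre; x runs along the plate's long side, z up. The plate beside the handle's long faces is bare.
- pallet: Loose soldering pallet, 0.4 to 0.65 kg: flat aluminium plate 140 (x) x 100 (y) x 8 mm with the handle and, from 31 mm out beyond its ends, two small circuit boards with parts up to 9 mm high. Origin at the centre of its underside. Starts flat on the bench. Either way round is right on the jig.
- jig: Locating jig fixed to the bench: flat dark steel bed 220 (x) x 140 (y) x 12 mm high. Origin at the centre of its underside; z up. Ground smooth (friction with the pallet about 0.2). Two dowels stand on its +y side, an end stop towards its +x end. The pallet lies on the bed, long side along the jig's x; home, its centre is at y = 0 in this frame and 70 mm short of the stop's nose.
- dowel_near: Steel dowel standing on the bed, 10 mm diameter, 18 mm high; origin at its foot on the bed's top, at x = -40, y = +55 mm in the jig's frame (so its bearing line is at y = +50 mm). Rigid.
- dowel_far: The other, equal dowel, at x = +40, y = +55 mm in the jig's frame. Rigid.
- end_stop: End stop on the jig's centre line: steel block 20 (x) x 34 (y) x 20 mm, screw head on top. Origin at the foot of its -x face, on the bed; axes the jig's; 80 to 90 mm from the bed's centre. A nose bar (16 wide, 11 mm high) sticks out of that face to -x by 2 to 26 mm: not measured, find it by feel. The rigid nose is the stop; a light feeler pin (under 0.4 N) stands 1.5 mm proud of it.
- solder_reel: Bystander: solder reel, 54 mm diameter, 48 mm high, standing; origin at its underside.
- flux_jar: Bystander: small jar, 50 mm diameter, 50 mm high, standing; origin at its underside.
- screwdriver: Bystander: screwdriver about 170 mm long lying on the bench along its x axis.
There are look-alikes about, which are no part of the job. Several things look just like the pallet: the one meant starts farthest to the robot's right.

How it is judged (in metres and radians):
On the way:
1. the pallet bears on both dowels and the end stop at the same time, with more than 1.5 N on each, for 0.3 s (contact force between pallet and dowel_near above 1.5 N and contact force between pallet and dowel_far above 1.5 N and contact force between pallet and end_stop above 1.5 N), for 0.3 s.
At the end, for the whole second after the job is handed in: The pallet lies released and at rest, flat on the jig bed (height within 2 mm, tilt under 0.03 rad), within 1.5 mm of home against the dowels and parallel to them within 0.025 rad, its end still touching the end stop (the nose, or the feeler pin 1.5 mm proud of it) (y of pallet_handle in the frame of jig between -0.0015 and 0.002 m and x of pallet_handle in the frame of end_stop between -0.0975 and -0.07 m and contact force between pallet and end_stop above 0.08 N and angle between the x axis of pallet_handle and the x axis of jig, either way round below 0.025 rad and z of pallet in the frame of jig between 0.01 and 0.014 m and angle between pallet's own z axis and vertical below 0.03 rad and linear speed of pallet below 0.01 m/s).
It fails at once if more than 25 N between the pallet and a dowel or the end stop (contact force between pallet and dowel_near above 25 N or contact force between pallet and dowel_far above 25 N or contact force between pallet and end_stop above 25 N).
It fails at once if a bystander moved more than 20 mm (distance of any of solder_reel, flux_jar, screwdriver from where it was at the start of the episode above 0.02 m).
It also fails if it takes over 64 s, if anything falls off the work surface, if the arm or the gripper's body presses on something with over 40 N, if the wrist force passes 120 N, or if a joint passes its speed limit or range.

## Working session

There is one attempt and no reset: what is moved stays moved. The work goes in short steps, Python scripts to look and compute and a tool call to move; the robot and the scene stay as the last step left them, time stands still between calls to the robot, and variables do not carry over. Pictures are saved under pics/ and viewed, at most 10 in all, crops included, and the job is handed in when it is done.

Besides the shell and the picture viewer there is one more tool, called after "Request:" as name([rows], argument=value, ...), one row to a line, values as JSON. jog_arm: Moves the arm, as the interface text tells. Shift numbers are shares of 500 mm and turn numbers shares of 2 rad, none past 1 either way. Its arguments: {"type":"object","properties":{"steps":{"type":"array"}},"required":["steps"]}

```bash
mkdir -p pics; cat > h.py <<'E'
from cell import *
import numpy as np, cv2
def K(im):
    h,w=im["depth"].shape; f=h/2/np.tan(np.radians(im["vertical_fov"])/2)
    return np.array([[f,0,im["cx"]],[0,f,im["cy"]],[0,0,1.]])
def ray(im,uv):
    p=cv2.undistortPoints(np.array(uv,float).reshape(-1,1,2),K(im),np.array([im["k1"],0,0,0,0.])).reshape(-1,2)
    return np.c_[p,np.ones(len(p))]
def onplane(im,uv,z):
    # cv2 undistort inverts x_d=x(1+k1 r^2)
    R=np.array(im["R"]);t=np.array(im["t"]);c=-R.T@t
    d=ray(im,uv)@R; return c+d*((z-c[2])/d[:,2])[:,None]
def cloud(im):
    h,w=im["depth"].shape; v,u=np.mgrid[:h,:w]
    X=ray(im,np.c_[u.ravel(),v.ravel()])*im["depth"].reshape(-1,1)
    return ((X-np.array(im["t"]))@np.array(im["R"])).reshape(h,w,3)
def save(im,name,crop=None,s=1):
    p=im["pixels"][:,:,::-1]
    if crop: a,b,c,d=crop; p=p[b:d,a:c]
    cv2.imwrite("pics/"+name,cv2.resize(p,None,fx=s,fy=s,interpolation=cv2.INTER_CUBIC))
E
python3 - <<'E'
from h import *
for n in("scene","top"):
    im=get_image(n); save(im,n+"0.png",None,1.5); print(n,im["vertical_fov"],im["cx"],im["cy"],im["k1"],-np.array(im["R"]).T@np.array(im["t"]),np.round(im["R"],2).tolist())
print(read_state())
E
```

```text
scene 50.12372978342359 259.2064402539363 194.34877245441322 -0.14499019488782539 [840.76340298 559.12388537 747.61957125] [[-0.9, 0.44, 0.01], [0.32, 0.65, -0.69], [-0.31, -0.61, -0.73]]
top 57.12927199667689 256.70198575100596 192.82837956896785 0.022941573050952287 [416.20464373  -1.52750378 995.26797968] [[-0.02, -1.0, 0.02], [-0.99, 0.02, -0.12], [0.12, -0.02, -0.99]]
{'clock': 0.1, 'qpos': array([-1.17476499,  0.62923132,  0.03845032,  1.51828074, -0.0269994 ,
        0.99629068, -0.02002414]), 'qd': array([ 8.52692320e-04, -1.45500096e-03,  2.19071088e-04, -1.44982987e-03,
       -4.61995831e-04,  7.13190970e-04, -9.05547059e-05]), 'tau': array([ 3.10825264e-03, -5.64527071e+01,  1.23027094e+00, -1.93970132e+01,
        1.11898652e-02,  5.55635270e-03, -7.43594285e-06]), 'eef_pos': array([289.48554702, 581.67792671, 403.89128302]), 'tool_rot': array([-3.13990074e+00,  1.98769943e-05,  2.67973273e+00]), 'force': array([-0.15084748,  0.18954741,  0.0319119 ]), 'torque': array([-0.00161038,  0.01742229,  0.01549301]), 'gripper_force': 0.0, 'width': 85.54858433904458}
```

View pics/scene0.png

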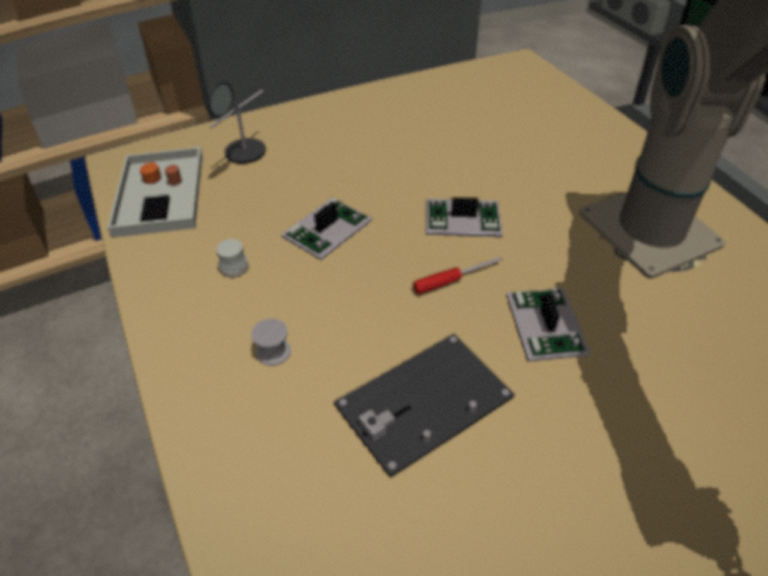

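View pics/top0.png

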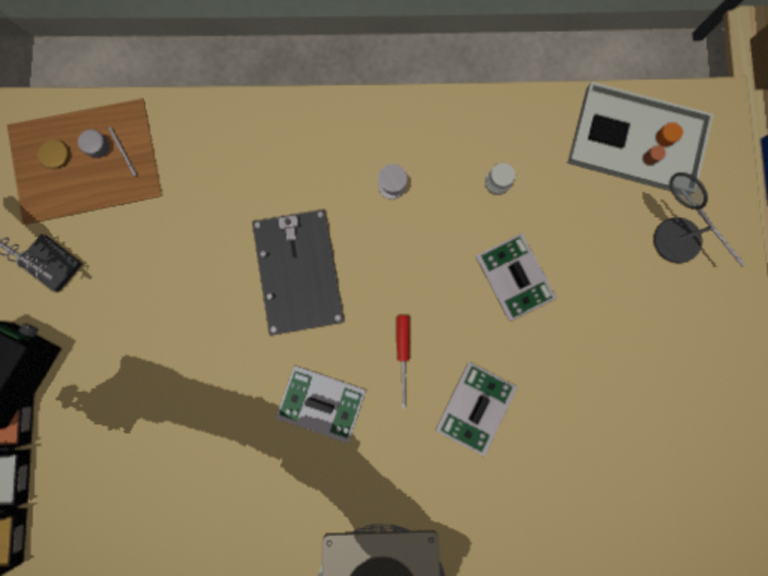

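Top view (display pixels at 1.5x, up = +x, left = +y): three things look like the pallet, A (322,403), B (477,408) and C (516,277). The black piece in the tray at (609,130) is no pallet. C is farthest to the robot's right, so it is the one. The jig is at (298,272), with its stop at (289,226) and dowels at (264,254) and (270,296). Red screwdriver at (403,350), reel at (393,181), jar at (500,178).

```bash
python3 - <<'E'
from h import *
im=get_image("top"); p=im["pixels"]; hsv=cv2.cvtColor(p,cv2.COLOR_RGB2HSV)
save(im,"c1.png",(150,125,390,235),3.2)
C=cloud(im)
def rect(crop,m,z,name):
    a,b,c,d=crop; s=np.zeros(m.shape,np.uint8); s[b:d,a:c]=m[b:d,a:c]*255
    s=cv2.morphologyEx(s,cv2.MORPH_CLOSE,np.ones((5,5)))
    cs,_=cv2.findContours(s,cv2.RETR_EXTERNAL,cv2.CHAIN_APPROX_NONE); k=max(cs,key=cv2.contourArea).reshape(-1,2)
    P=onplane(im,k,z)[:,:2].astype(np.float32); r=cv2.minAreaRect(P); print(name,np.round(r[0],1),np.round(r[1],1),round(r[2],1))
    u,v=k.mean(0).astype(int); print(' depth z',np.round(C[v-4:v+5,u-12:u+13:6,2],0).tolist()); return r
H,S,V=[hsv[...,i].astype(int) for i in range(3)]
table=(H>14)&(H<28)&(S>70)
for nm,c in (("A",(180,235,250,300)),("B",(285,235,350,308)),("C",(312,152,376,218))): rect(c,~table,8,nm)
rect((160,130,240,232),(V<110)&(S<90),12,"jig")
for q in ((322,227),): print(C[q[::-1]])
E
```

```text
A [329. 102.] [142.5 102.5] 69.9
 depth z [[10.0, 40.0, 4.0, 3.0, 11.0], [10.0, 44.0, 15.0, 7.0, 4.0], [10.0, 51.0, 35.0, 5.0, 9.0], [8.0, 49.0, 46.0, 16.0, 9.0], [8.0, 52.0, 49.0, 36.0, 8.0], [9.0, 50.0, 47.0, 49.0, 11.0], [6.0, 46.0, 48.0, 49.0, 12.0], [9.0, 8.0, 48.0, 47.0, 9.0], [6.0, 8.0, 45.0, 50.0, 9.0]]
B [ 313.6 -182.1] [102.6 142.2] 61.6
 depth z [[9.0, 8.0, 22.0, 47.0, 13.0], [8.0, 7.0, 26.0, 49.0, 7.0], [4.0, 7.0, 33.0, 49.0, 9.0], [7.0, 10.0, 38.0, 48.0, 10.0], [10.0, 9.0, 40.0, 49.0, 7.0], [8.0, 10.0, 46.0, 9.0, 995.0], [10.0, 9.0, 54.0, 6.0, 6.0], [9.0, 9.0, 53.0, 7.0, 8.0], [14.0, 9.0, 50.0, 8.0, 11.0]]
C [ 555.7 -267.7] [141.5 102.9] 24.9
 depth z [[8.0, 8.0, 44.0, 6.0, 7.0], [7.0, 10.0, 39.0, 52.0, 7.0], [6.0, 8.0, 34.0, 48.0, 8.0], [9.0, 8.0, 35.0, 46.0, 9.0], [11.0, 10.0, 29.0, 47.0, 11.0], [11.0, 10.0, 20.0, 48.0, 8.0], [9.0, 7.0, 16.0, 52.0, 8.0], [8.0, 9.0, 12.0, 48.0, 9.0], [4.0, 9.0, 7.0, 50.0, 7.0]]
jig [574.3 142.7] [218.8 140.6] 8.8
 depth z [[12.0, 11.0, 15.0, 14.0, 11.0], [15.0, 17.0, 13.0, 9.0, 11.0], [12.0, 14.0, 13.0, 13.0, 11.0], [14.0, 14.0, 14.0, 11.0, 12.0], [14.0, 13.0, 9.0, 13.0, 15.0], [13.0, 14.0, 995.0, 13.0, 9.0], [12.0, 12.0, 15.0, 11.0, 15.0], [13.0, 11.0, 13.0, 16.0, 11.0], [15.0, 15.0, 15.0, 13.0, 13.0]]
[ 436.12109549 -202.41019156    1.5196783 ]
```

View pics/c1.png

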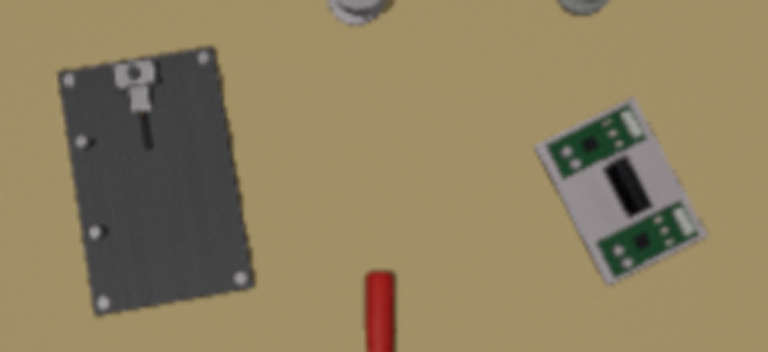

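The crop confirms C: plate, two boards and a black handle, at crop (628,187). The jig's nose tip is near crop (140,110), and the dowels at (83,141) and (96,232). Starting the move.

Request:
jog_arm([
  [1,0,0,0,0,0,0.09],
  [1,0,0,0,0,0,0.09],
  [1,0,0,0,0,0,0.09],
  [1,0,0,0,0,0,0.09],
  [1,0,0,0,0,0,0.09],
  [1,0,0,0,0,0,0.09],
  [1,0,0,0,0,0,0.09],
  [1,0,0,0,0,0,0.09],
  [1,0,0,0,0,0,0.09],
  [1,0,0,0,0,0,0.09],
])

```text
clock: 1.4
eef_pos: [289.4, 581.9, 404.3]
tool_rot: [3.142, 0.001, 0.874]
force: [0.9, 0.5, 0.8]
width: 85.6
gripper_force: 0.0
```

Request:
jog_arm([
  [1,0,0,0,0,0,0.09],
  [1,0,0,0,0,0,0.09],
  [1,0,0,0,0,0,0.04],
  [1,0,0,0,0,0,0],
])

```text
clock: 1.9
eef_pos: [289.3, 582.0, 404.2]
tool_rot: [3.141, 0.001, 0.441]
force: [0.0, -0.4, -0.4]
width: 85.8
gripper_force: 0.0
```

```bash
cat >> h.py <<'E'
from scipy.spatial.transform import Rotation as Ro
def plan(target,yaw):
    s=read_state(); R=Ro.from_euler('xyz',s["tool_rot"])
    T=Ro.from_euler('xyz',[np.pi,0,yaw])
    d=R.inv().apply(np.array(target)-s["eef_pos"])
    w=(R.inv()*T).as_rotvec()
    print("pos",np.round(s["eef_pos"],1),"rot",np.round(s["tool_rot"],4),"F",np.round(s["force"],1),"w",round(s["width"],1),"t",round(s["clock"],2))
    print("shift mm tool",np.round(d,2),"frac",np.round(d/500,4),"turn frac",np.round(w/2,4))
E
python3 - <<'E'
from h import *
plan((555.7,-267.7,404),0.435)
print(read_state()["qpos"])
im=get_image("top")
def px(q): return [150+q[0]/3.2,125+q[1]/3.2]
c=np.array([574.3,142.7]);a=0.154
for n,q,z in (("nose",(140,111),23),("dnear",(96,231),30),("dfar",(82,141),30),("stopf",(137,90),32)):
    P=onplane(im,[px(q)],z)[0,:2]-c; print(n,P@[np.cos(a),np.sin(a)],P@[-np.sin(a),np.cos(a)])
E
```

```text
pos [289.3 582.  404.2] rot [3.1409e+00 5.0000e-04 4.4100e-01] F [ 0.  -0.4 -0.4] w 85.8 t 1.9
shift mm tool [-121.76  882.12    0.9 ] frac [-0.2435  1.7642  0.0018] turn frac [0.0003 0.0003 0.003 ]
[-1.5162389   0.71112337  0.65494891  1.52884827 -0.4715128   1.06467187
 -1.87639233]
nose 58.465538588223154 1.4098840179119498
dnear -40.170061239020406 53.92247707534166
dfar 39.316115629924134 53.8524888696328
stopf 75.07000972657107 -0.06729044112624318
```

Request:
jog_arm([
  [1,-0.0152,0.11,0,0,0,0],
  [1,-0.0152,0.11,0,0,0,0],
  [1,-0.0152,0.11,0,0,0,0],
  [1,-0.0152,0.11,0,0,0,0],
  [1,-0.0152,0.11,0,0,0,0],
  [1,-0.0152,0.11,0,0,0,0],
  [1,-0.0152,0.11,0,0,0,0],
  [1,-0.0152,0.11,0,0,0,0],
  [1,-0.0152,0.11,0,0,0,0],
  [1,-0.0152,0.11,0,0,0,0],
])

```text
clock: 3.2
eef_pos: [455.3, 50.2, 405.0]
tool_rot: [-3.141, -0.001, 0.442]
force: [1.6, 0.4, 0.4]
width: 85.3
gripper_force: 0.0
```

Request:
jog_arm([
  [1,-0.0152,0.11,0,0,0,0],
  [1,-0.0152,0.11,0,0,0,0],
  [1,-0.0152,0.11,0,0,0,0],
  [1,-0.0152,0.11,0,0,0,0],
  [1,-0.0152,0.11,0,0,0,0],
  [1,-0.0152,0.11,0,0,0,0],
  [1,0,0,0,0,0,0],
])

```text
clock: 4.08
eef_pos: [553.4, -271.5, 404.8]
tool_rot: [3.137, 0.001, 0.434]
force: [-0.7, 0.3, -0.1]
width: 85.5
gripper_force: 0.0
```

```bash
python3 - <<'E'
from h import *
plan((555.7,-267.7,275),0.435)
E
```

```text
pos [ 553.4 -271.5  404.8] rot [3.1374e+00 1.4000e-03 4.3440e-01] F [-0.7  0.3 -0.1] w 85.5 t 4.08
shift mm tool [  3.84  -2.99 129.83] frac [ 0.0077 -0.006   0.2597] turn frac [ 0.0021  0.0007 -0.0003]
```

Request:
jog_arm([
  [1,0.0077,-0.006,0.09,0.0021,0,0],
  [1,0,0,0.09,0,0,0],
  [1,0,0,0.09,0,0,0],
  [1,0,0,0.09,0,0,0],
  [1,0,0,0,0,0,0],
  [1,0,0,0,0,0,0],
])

```text
clock: 4.82
eef_pos: [556.7, -261.4, 226.2]
tool_rot: [-3.139, -0.001, 0.44]
force: [0.6, 0.1, -0.6]
width: 85.6
gripper_force: 0.0
```

```bash
python3 - <<'E'
from h import *
plan((555.7,-267.7,186),0.435)
im=get_image("scene"); save(im,"s2.png",(150,90,350,220),3.5)
E
```

```text
pos [ 556.7 -261.4  226.2] rot [-3.1389e+00 -1.2000e-03  4.4050e-01] F [ 0.6  0.1 -0.6] w 85.6 t 4.83
shift mm tool [-3.67  5.39 40.19] frac [-0.0073  0.0108  0.0804] turn frac [-0.0013 -0.0006  0.0027]
```

View pics/s2.png

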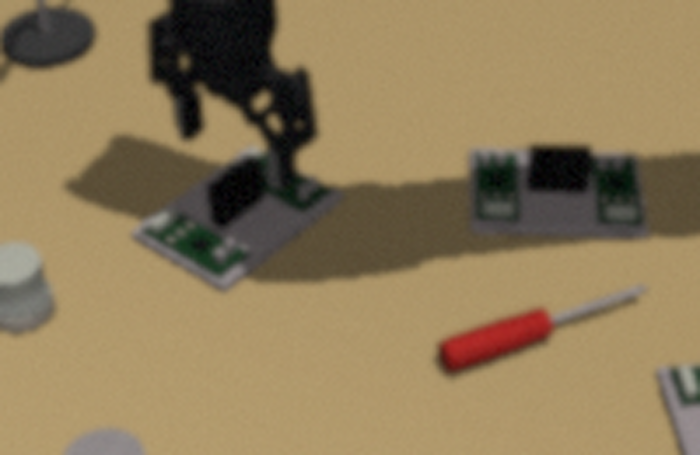

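The fingers, at crop (188,120) and (285,160), straddle the handle at (237,190). Descending.

Request:
jog_arm([
  [1,-0.007,0.011,0.04,0,0,0.0025],
  [1,0,0,0.03,0,0,0],
  [1,0,0,0.01,0,0,0],
  [1,0,0,0,0,0,0],
  [1,0,0,0,0,0,0],
])

```text
clock: 5.5
eef_pos: [555.5, -267.6, 184.9]
tool_rot: [-3.138, -0.0, 0.435]
force: [0.4, -0.5, 1.3]
width: 85.2
gripper_force: 0.0
```

```bash
python3 - <<'E'
from h import *
plan((555.7,-267.7,186),0.435)
E
```

```text
pos [ 555.5 -267.6  184.9] rot [-3.1378e+00 -2.0000e-04  4.3490e-01] F [ 0.4 -0.5  1.3] w 85.2 t 5.5
shift mm tool [ 0.19  0.17 -1.09] frac [ 0.0004  0.0003 -0.0022] turn frac [-0.0019 -0.0001 -0.0001]
```

Request:
jog_arm([
  [-1,0,0,-0.002,-0.0019,0,0],
  [-1,0,0,0,0,0,0],
  [-1,0,0,0,0,0,0],
  [-1,0,0,0,0,0,0],
  [-1,0,0,0,0,0,0],
  [-1,0,0,0,0,0,0],
  [-1,0,0,0,0,0,0],
  [-1,0,0,0,0,0,0],
])

```text
clock: 6.5
eef_pos: [555.4, -267.7, 185.9]
tool_rot: [3.142, -0.0, 0.435]
force: [-0.1, -0.8, 3.0]
width: 13.4
gripper_force: 59.8
```

```bash
python3 - <<'E'
from h import *
plan((555.7,-267.7,276),0.435);print(read_state()["gripper_force"])
E
```

```text
pos [ 555.4 -267.7  185.9] rot [ 3.1416e+00 -2.0000e-04  4.3470e-01] F [-0.1 -0.8  3. ] w 13.4 t 6.5
shift mm tool [  0.32   0.13 -90.11] frac [ 0.0006  0.0003 -0.1802] turn frac [ 0.     -0.0001 -0.0002]
59.8011839389801
```

Request:
jog_arm([
  [-1,0,0,-0.02,0,0,0],
  [-1,0,0,-0.05,0,0,0],
  [-1,0,0,-0.06,0,0,0],
  [-1,0,0,-0.05,0,0,0],
  [-1,0,0,0,0,0,0.05],
  [-1,0,0,0,0,0,0.05],
  [-1,0,0,0,0,0,0.04],
  [-1,0,0,0,0,0,0],
  [-1,0,0,0,0,0,0],
])

```text
clock: 7.62
eef_pos: [555.1, -267.3, 275.4]
tool_rot: [-3.14, 0.001, 0.156]
force: [0.3, 0.2, -5.2]
width: 13.2
gripper_force: 58.8
```

```bash
python3 - <<'E'
from h import *
plan((547,123.3,276),0.154);print(read_state()["gripper_force"],read_state()["torque"])
im=get_image("top"); save(im,"t3.png",(300,140,390,230),6)
E
```

```text
pos [ 555.1 -267.3  275.4] rot [-3.1405e+00  9.0000e-04  1.5630e-01] F [ 0.3  0.2 -5.2] w 13.2 t 7.62
shift mm tool [ 5.2780e+01 -3.8708e+02 -2.4000e-01] frac [ 1.056e-01 -7.742e-01 -5.000e-04] turn frac [-0.0006  0.0005  0.0012]
58.842578530311584 [-0.03599881 -0.02463875 -0.02090919]
```

Request:
jog_arm([
  [-1,0.006,-0.044,0,0,0,0],
  [-1,0.0132,-0.09,0,0,0,0],
  [-1,0.0132,-0.1,0,0,0,0],
  [-1,0.0132,-0.1,0,0,0,0],
  [-1,0.0132,-0.1,0,0,0,0],
  [-1,0.0132,-0.1,0,0,0,0],
  [-1,0.0132,-0.1,0,0,0,0],
  [-1,0.0132,-0.09,0,0,0,0],
  [-1,0.0072,-0.05,0,0,0,0],
  [-1,0,0,0,0,0,0],
])

```text
clock: 8.93
eef_pos: [547.5, 126.1, 275.5]
tool_rot: [-3.139, 0.001, 0.161]
force: [0.5, -0.7, -5.3]
width: 13.0
gripper_force: 59.4
```

Request:
jog_arm([
  [-1,0,0,0,0,0,0],
  [-1,0,0,0,0,0,0],
])

```text
clock: 9.18
eef_pos: [548.0, 121.3, 276.0]
tool_rot: [3.141, -0.0, 0.153]
force: [0.3, 0.2, -5.9]
width: 13.3
gripper_force: 59.4
```

```bash
python3 - <<'E'
from h import *
plan((547,123.3,203),0.154);print(read_state()["gripper_force"],read_state()["torque"])
im=get_image("scene"); save(im,"s4.png",(200,180,400,330),3.5)
# jig angle in refined fit not occluded by shadow? pallet plate angle from top at plate top z
im=get_image("top"); save(im,"t4.png",(140,120,260,240),5)
E
```

```text
pos [548.  121.3 276. ] rot [ 3.1412 -0.      0.1526] F [ 0.3  0.2 -5.9] w 13.3 t 9.18
shift mm tool [-0.64 -2.14 73.02] frac [-0.0013 -0.0043  0.146 ] turn frac [ 0.0002 -0.     -0.0007]
59.37331795692444 [-0.05822871  0.06735763 -0.00077716]
```

View pics/s4.png

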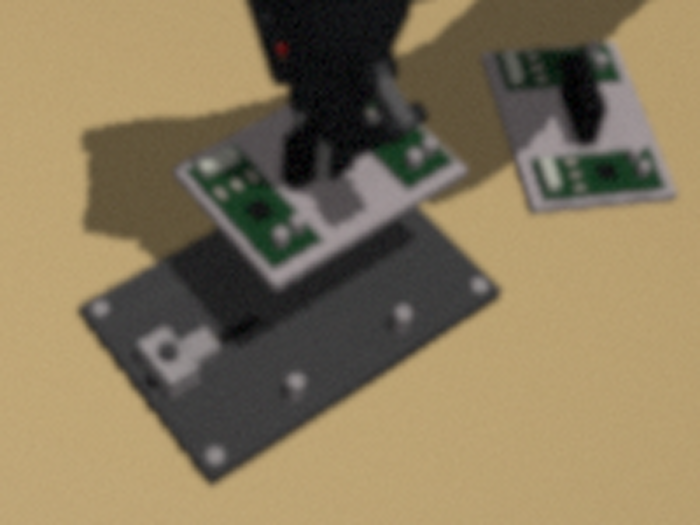

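The pallet (crop (320,180)) hangs level and parallel to the jig. It clears the dowels at (403,315) and (296,383) and the nose at (208,340). Lowering it.

Request:
jog_arm([
  [-1,-0.001,-0.004,0.02,0,0,0],
  [-1,0,0,0.04,0,0,0],
  [-1,0,0,0.04,0,0,0],
  [-1,0,0,0.03,0,0,0],
  [-1,0,0,0.01,0,0,0],
  [-1,0,0,0.004,0,0,0],
  [-1,0,0,0,0,0,0],
  [-1,0,0,0,0,0,0],
])

```text
clock: 10.28
eef_pos: [547.2, 124.9, 204.4]
tool_rot: [-3.141, -0.001, 0.155]
force: [-0.5, 0.6, -4.6]
width: 13.1
gripper_force: 59.2
```

```bash
python3 - <<'E'
from h import *
plan((547,123.3,198),0.154)
E
```

```text
pos [547.2 124.9 204.4] rot [-3.1411e+00 -9.0000e-04  1.5490e-01] F [-0.5  0.6 -4.6] w 13.1 t 10.28
shift mm tool [-0.49  1.58  6.35] frac [-0.001   0.0032  0.0127] turn frac [-0.0003 -0.0005  0.0004]
```

Step down gently until the force changes.

Request:
jog_arm([
  [-1,0,0,0.004,0,0,0],
  [-1,0,0,0.003,0,0,0],
  [-1,0,0,0.002,0,0,0],
  [-1,0,0,0,0,0,0],
  [-1,0,0,0,0,0,0],
])

```text
clock: 10.9
eef_pos: [547.0, 124.8, 199.3]
tool_rot: [-3.141, 0.0, 0.155]
force: [-0.2, -0.2, -4.6]
width: 13.4
gripper_force: 59.2
```

Request:
jog_arm([
  [-1,0,0,0.002,0,0,0],
  [-1,0,0,0,0,0,0],
  [-1,0,0,0,0,0,0],
])

```text
clock: 11.28
eef_pos: [547.0, 124.8, 198.3]
tool_rot: [-3.141, 0.0, 0.155]
force: [0.4, -0.2, -5.0]
width: 13.1
gripper_force: 59.2
```

Request:
jog_arm([
  [-1,0,0,0.001,0,0,0],
  [-1,0,0,0,0,0,0],
  [-1,0,0,0,0,0,0],
])

```text
clock: 11.65
eef_pos: [547.0, 124.8, 197.9]
tool_rot: [-3.141, 0.0, 0.155]
force: [0.2, -0.7, -2.9]
width: 13.3
gripper_force: 59.7
```

Request:
jog_arm([
  [-1,0,0,0.001,0,0,0],
  [-1,0,0,0,0,0,0],
  [-1,0,0,0,0,0,0],
])

```text
clock: 12.02
eef_pos: [547.0, 124.8, 197.9]
tool_rot: [-3.141, -0.0, 0.155]
force: [-2.6, -0.4, 5.3]
width: 13.2
gripper_force: 60.9
```

Request:
jog_arm([
  [-1,0,0,-0.0007,0,0,0],
  [-1,0,-0.006,0,0,0,0],
  [-1,0,-0.008,0,0,0,0],
  [-1,0,-0.006,0,0,0,0],
  [-1,0,0,0,0,0,0],
  [-1,0,0,0,0,0,0],
])

```text
clock: 12.78
eef_pos: [545.8, 135.2, 197.9]
tool_rot: [-3.141, -0.001, 0.155]
force: [1.7, 0.5, 4.8]
width: 13.5
gripper_force: 60.8
```

```bash
cat >> h.py <<'E'
def jst():
    s=read_state(); a=0.154; c=np.array([574.3,142.7]); M=np.array([[np.cos(a),np.sin(a)],[-np.sin(a),np.cos(a)]])
    print("jig xy",np.round(M@(s["eef_pos"][:2]-c),2),"z",round(s["eef_pos"][2],2),"yaw",round(s["tool_rot"][2],4),"F jig",np.round(M@s["force"][:2],1),round(s["force"][2],1),"T",np.round(s["torque"],2),"t",s["clock"])
E
python3 -c "
from h import *
jst()"
```

```text
jig xy [-29.35  -2.99] z 197.87 yaw 0.1552 F jig [1.8 0.2] 4.8 T [-0.01 -0.18  0.07] t 12.775
```

Request:
jog_arm([
  [-1,0,-0.002,-0.0006,0,0,0],
  [-1,0,0,0,0,0,0],
  [-1,0,0,0,0,0,0],
])

```text
clock: 13.15
eef_pos: [545.3, 135.8, 197.9]
tool_rot: [-3.141, 0.0, 0.155]
force: [2.2, 0.3, 2.1]
width: 13.3
gripper_force: 60.3
```

Request:
jog_arm([
  [-1,0,-0.002,0,0,0,0],
  [-1,0,0,0,0,0,0],
  [-1,0,0,0,0,0,0],
])

```text
clock: 13.52
eef_pos: [545.0, 136.6, 197.8]
tool_rot: [-3.141, 0.001, 0.155]
force: [0.1, -2.1, 1.3]
width: 13.5
gripper_force: 60.3
```

```bash
python3 -c "
from h import *
jst()"
```

```text
jig xy [-29.9   -1.56] z 197.85 yaw 0.1547 F jig [-0.2 -2.1] 1.3 T [-0.27 -0.15 -0.02] t 13.525
```

Request:
jog_arm([
  [-1,0,-0.001,-0.0003,0,0,0],
  [-1,0,0,0,0,0,0],
  [-1,0,0,0,0,0,0],
])

```text
clock: 13.9
eef_pos: [544.8, 137.4, 197.9]
tool_rot: [-3.141, 0.001, 0.155]
force: [-0.5, 0.3, -0.2]
width: 13.7
gripper_force: 59.9
```

Request:
jog_arm([
  [-1,0,-0.001,0,0,0,0],
  [-1,0,0,0,0,0,0],
  [-1,0,0,0,0,0,0],
])

```text
clock: 14.28
eef_pos: [544.8, 137.9, 197.9]
tool_rot: [-3.141, 0.001, 0.155]
force: [0.2, 0.3, -3.1]
width: 13.4
gripper_force: 59.7
```

```bash
python3 -c "
from h import *
jst()"
```

```text
jig xy [-29.92  -0.18] z 197.92 yaw 0.1551 F jig [0.3 0.2] -3.1 T [-0.06 -0.01  0.  ] t 14.275
```

Not at the dowels yet; continue.

Request:
jog_arm([
  [-1,0,-0.001,0,0,0,0],
  [-1,0,0,0,0,0,0],
  [-1,0,0,0,0,0,0],
])

```text
clock: 14.65
eef_pos: [544.8, 138.4, 198.0]
tool_rot: [-3.141, 0.001, 0.155]
force: [0.7, -1.0, -5.3]
width: 13.3
gripper_force: 59.5
```

Request:
jog_arm([
  [-1,0,-0.001,0,0,0,0],
  [-1,0,0,0,0,0,0],
  [-1,0,0,0,0,0,0],
])

```text
clock: 15.02
eef_pos: [544.8, 138.7, 198.1]
tool_rot: [-3.141, 0.0, 0.155]
force: [0.3, 0.2, -4.2]
width: 13.4
gripper_force: 59.4
```

Request:
jog_arm([
  [-1,0,-0.001,0,0,0,0],
  [-1,0,0,0,0,0,0],
  [-1,0,0,0,0,0,0],
])

```text
clock: 15.4
eef_pos: [544.7, 139.2, 198.1]
tool_rot: [-3.141, 0.0, 0.155]
force: [0.5, 0.1, -3.9]
width: 13.4
gripper_force: 59.4
```

```bash
python3 -c "
from h import *
jst()"
```

```text
jig xy [-29.75   1.06] z 198.13 yaw 0.1548 F jig [0.5 0.1] -3.9 T [0.05 0.01 0.02] t 15.4
```

Request:
jog_arm([
  [-1,0,-0.001,0,0,0,0],
  [-1,0,0,0,0,0,0],
  [-1,0,0,0,0,0,0],
])

```text
clock: 15.78
eef_pos: [544.7, 139.7, 198.1]
tool_rot: [-3.141, 0.0, 0.155]
force: [-0.8, 0.8, -5.1]
width: 13.3
gripper_force: 59.4
```

Request:
jog_arm([
  [-1,0,-0.001,0,0,0,0],
  [-1,0,0,0,0,0,0],
  [-1,0,0,0,0,0,0],
])

```text
clock: 16.15
eef_pos: [544.6, 140.0, 198.2]
tool_rot: [-3.141, 0.0, 0.154]
force: [-0.3, -1.6, -4.4]
width: 13.5
gripper_force: 59.4
```

```bash
python3 -c "
from h import *
jst()"
```

```text
jig xy [-29.74   1.86] z 198.17 yaw 0.1545 F jig [-0.5 -1.5] -4.4 T [-0.24  0.02 -0.05] t 16.15
```

Request:
jog_arm([
  [-1,0,-0.001,0,0,0,0],
  [-1,0,0,0,0,0,0],
  [-1,0,0,0,0,0,0],
])

```text
clock: 16.52
eef_pos: [544.6, 140.2, 198.1]
tool_rot: [3.141, 0.0, 0.154]
force: [0.5, -3.1, -4.4]
width: 13.1
gripper_force: 59.4
```

```bash
python3 -c "
from h import *
jst()"
```

```text
jig xy [-29.78   2.04] z 198.14 yaw 0.1543 F jig [-0.  -3.1] -4.4 T [-0.76  0.02  0.01] t 16.525
```

Request:
jog_arm([
  [-1,0.004,0,0,0,0,0],
  [-1,0.006,0,0,0,0,0],
  [-1,0.006,0,0,0,0,0],
  [-1,0.004,0,0,0,0,0],
  [-1,0.002,0,0,0,0,0],
  [-1,0,0,0,0,0,0],
  [-1,0,0,0,0,0,0],
])

```text
clock: 17.4
eef_pos: [555.7, 141.9, 198.1]
tool_rot: [3.141, -0.0, 0.154]
force: [-0.7, -4.6, -5.2]
width: 13.4
gripper_force: 59.3
```

```bash
python3 -c "
from h import *
jst()"
```

```text
jig xy [-18.5    2.09] z 198.09 yaw 0.1544 F jig [-1.4 -4.4] -5.2 T [-1.19 -0.   -0.15] t 17.4
```

Request:
jog_arm([
  [-1,0.002,0,0,0,0,0],
  [-1,0.002,0,0,0,0,0],
  [-1,0,0,0,0,0,0],
  [-1,0,0,0,0,0,0],
])

```text
clock: 17.9
eef_pos: [557.6, 142.2, 198.1]
tool_rot: [3.141, -0.0, 0.154]
force: [-1.1, -5.3, -5.0]
width: 12.9
gripper_force: 59.3
```

Request:
jog_arm([
  [-1,0.002,0,0,0,0,0],
  [-1,0,0,0,0,0,0],
  [-1,0,0,0,0,0,0],
])

```text
clock: 18.27
eef_pos: [558.6, 142.4, 198.1]
tool_rot: [3.141, -0.0, 0.154]
force: [0.6, -6.1, -4.9]
width: 13.6
gripper_force: 59.3
```

```bash
python3 -c "
from h import *
jst()"
```

```text
jig xy [-15.59   2.08] z 198.08 yaw 0.1544 F jig [-0.3 -6.1] -4.9 T [-1.18  0.03 -0.08] t 18.275
```

Request:
jog_arm([
  [-1,0.002,0.0002,0,0,0,0],
  [-1,0,0,0,0,0,0],
  [-1,0,0,0,0,0,0],
])

```text
clock: 18.65
eef_pos: [559.6, 142.5, 198.1]
tool_rot: [3.141, -0.0, 0.155]
force: [0.1, -5.3, -4.9]
width: 13.6
gripper_force: 59.3
```

Request:
jog_arm([
  [-1,0.002,0.0002,0,0,0,0],
  [-1,0,0,0,0,0,0],
  [-1,0,0,0,0,0,0],
])

```text
clock: 19.02
eef_pos: [560.5, 142.6, 198.1]
tool_rot: [3.141, -0.0, 0.155]
force: [0.5, -4.7, -5.2]
width: 13.1
gripper_force: 59.3
```

```bash
python3 -c "
from h import *
jst()"
```

```text
jig xy [-13.61   2.06] z 198.1 yaw 0.1546 F jig [-0.3 -4.7] -5.2 T [-1.18  0.07 -0.06] t 19.025
```

Request:
jog_arm([
  [-1,0.002,0.0002,0,0,0,0],
  [-1,0,0,0,0,0,0],
  [-1,0,0,0,0,0,0],
])

```text
clock: 19.4
eef_pos: [561.5, 142.7, 198.1]
tool_rot: [3.141, -0.0, 0.155]
force: [0.6, -5.2, -5.9]
width: 13.2
gripper_force: 59.3
```

Request:
jog_arm([
  [-1,0.002,0.0002,0,0,0,0],
  [-1,0,0,0,0,0,0],
  [-1,0,0,0,0,0,0],
])

```text
clock: 19.77
eef_pos: [562.5, 142.9, 198.1]
tool_rot: [3.142, -0.0, 0.155]
force: [-0.0, -4.6, -5.4]
width: 13.0
gripper_force: 59.3
```

```bash
python3 -c "
from h import *
jst()"
```

```text
jig xy [-11.68   1.98] z 198.1 yaw 0.1547 F jig [-0.7 -4.5] -5.4 T [-1.13 -0.07 -0.08] t 19.775
```

Request:
jog_arm([
  [-1,0.002,0,0,0,0,0],
  [-1,0,0,0,0,0,0],
  [-1,0,0,0,0,0,0],
])

```text
clock: 20.15
eef_pos: [563.4, 143.0, 198.1]
tool_rot: [-3.142, 0.0, 0.155]
force: [-0.5, -4.6, -5.0]
width: 13.3
gripper_force: 59.3
```

```bash
python3 -c "
from h import *
jst()"
```

```text
jig xy [-10.77   1.98] z 198.11 yaw 0.1546 F jig [-1.2 -4.4] -5.0 T [-1.25  0.08 -0.13] t 20.15
```

Request:
jog_arm([
  [-1,0.002,0,0,0,0,0],
  [-1,0,0,0,0,0,0],
  [-1,0,0,0,0,0,0],
])

```text
clock: 20.52
eef_pos: [564.2, 143.1, 198.1]
tool_rot: [-3.141, 0.001, 0.155]
force: [-1.3, -5.4, -5.4]
width: 13.2
gripper_force: 59.6
```

```bash
python3 -c "
from h import *
jst()"
```

```text
jig xy [-9.91  1.98] z 198.08 yaw 0.1546 F jig [-2.1 -5.1] -5.4 T [-1.2   0.07 -0.02] t 20.525
```

Request:
jog_arm([
  [-1,0.001,0,0,0,0,0],
  [-1,0,0,0,0,0,0],
  [-1,0,0,0,0,0,0],
])

```text
clock: 20.9
eef_pos: [564.4, 143.1, 198.1]
tool_rot: [-3.141, 0.001, 0.155]
force: [-2.1, -5.6, -3.4]
width: 13.4
gripper_force: 59.8
```

```bash
python3 -c "
from h import *
jst()"
```

```text
jig xy [-9.77  1.91] z 198.08 yaw 0.1546 F jig [-2.9 -5.2] -3.4 T [-1.2   0.25 -0.05] t 20.9
```

Nose contact. Build up both forces.

Request:
jog_arm([
  [-1,0.001,-0.0006,0,0,0,0],
  [-1,0,0,0,0,0,0],
  [-1,0,0,0,0,0,0],
])

```text
clock: 21.28
eef_pos: [564.5, 143.2, 198.1]
tool_rot: [-3.142, 0.002, 0.154]
force: [-3.5, -6.7, -2.4]
width: 13.2
gripper_force: 59.9
```

```bash
python3 -c "
from h import *
jst()"
```

```text
jig xy [-9.63  1.96] z 198.06 yaw 0.1543 F jig [-4.4 -6.1] -2.4 T [-1.38  0.48 -0.12] t 21.275
```

Request:
jog_arm([
  [-1,0.002,-0.0016,0,0,0,0],
  [-1,0,0,0,0,0,0],
  [-1,0,0,0,0,0,0],
  [-1,0,0,0,0,0,0],
])

```text
clock: 21.78
eef_pos: [564.8, 143.4, 198.1]
tool_rot: [3.141, 0.004, 0.154]
force: [-5.2, -7.7, -0.3]
width: 13.3
gripper_force: 60.3
```

```bash
python3 -c "
from h import *
jst()"
```

```text
jig xy [-9.33  2.12] z 198.12 yaw 0.1539 F jig [-6.3 -6.8] -0.3 T [-1.65  0.79 -0.02] t 21.775
```

Request:
jog_arm([
  [-1,0.0014,-0.002,0,0,0,0],
  [-1,0,0,0,0,0,0],
  [-1,0,0,0,0,0,0],
  [-1,0,0,0,0,0,0],
  [-1,0,0,0,0,0,0],
  [-1,0,0,0,0,0,0],
])

```text
clock: 22.52
eef_pos: [564.9, 143.6, 198.1]
tool_rot: [3.14, 0.005, 0.153]
force: [-6.3, -10.8, 0.8]
width: 13.4
gripper_force: 60.5
```

```bash
python3 -c "
from h import *
jst()
im=get_image('scene'); save(im,'s5.png',(200,180,400,330),3.5)"
```

```text
jig xy [-9.14  2.3 ] z 198.12 yaw 0.1533 F jig [-7.8 -9.7] 0.8 T [-1.95  1.04 -0.08] t 22.525
```

View pics/s5.png

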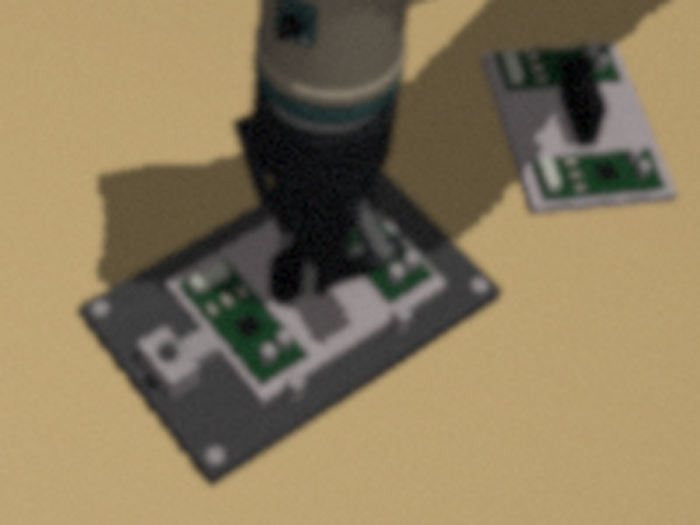

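The pallet lies on the bed. Its end meets the nose at crop (205,345) and its long edge meets both dowels at (298,385) and (403,318). Both forces are about 8–10 N and were held for over 0.3 s. Now ease off and open.

Request:
jog_arm([
  [-1,-0.0015,0.002,0,0,0,0],
  [-1,-0.0015,0.002,0,0,0,0],
  [-1,0,0,0,0,0,0],
  [-1,0,0,0,0,0,0],
])

```text
clock: 23.08
eef_pos: [564.6, 143.1, 198.1]
tool_rot: [-3.141, 0.003, 0.154]
force: [-2.8, -5.7, -1.6]
width: 13.2
gripper_force: 59.8
```

```bash
python3 -c "
from h import *
jst()"
```

```text
jig xy [-9.55  1.89] z 198.08 yaw 0.1543 F jig [-3.7 -5.2] -1.6 T [-1.26  0.55 -0.12] t 23.075
```

Request:
jog_arm([
  [-0.4,-0.0004,0.001,0,0,0,0],
  [-0.4,0,0,0,0,0,0],
  [-0.4,0,0,0,0,0,0],
  [-0.4,0,0,0,0,0,0],
])

```text
clock: 23.58
eef_pos: [565.5, 143.6, 198.3]
tool_rot: [-3.141, -0.0, 0.155]
force: [1.1, 0.5, -0.2]
width: 25.6
gripper_force: 0.0
```

```bash
python3 -c "
from h import *
jst()
print(read_state()['width'])"
```

```text
jig xy [-8.53  2.19] z 198.29 yaw 0.1553 F jig [1.2 0.3] -0.2 T [ 0.03 -0.    0.02] t 23.575
25.645258930660695
```

Request:
jog_arm([
  [-0.2,0,0,0,0,0,0],
  [-0.2,0,0,-0.01,0,0,0],
  [-0.2,0,0,-0.03,0,0,0],
  [-0.2,0,0,-0.06,0,0,0],
  [-0.2,0,0,-0.1,0,0,0],
  [-0.2,0,0,-0.1,0,0,0],
  [-0.2,0,0,-0.1,0,0,0],
])

```text
clock: 24.45
eef_pos: [565.1, 142.8, 400.8]
tool_rot: [-3.141, -0.001, 0.154]
force: [0.6, 0.9, -0.2]
width: 34.3
gripper_force: 0.0
```

Request:
jog_arm([
  [-0.2,0,0.1,0,0,0,0],
  [-0.2,0,0.1,0,0,0,0],
  [-0.2,0,0.1,0,0,0,0],
  [-0.2,0,0.1,0,0,0,0],
  [-0.2,0,0,0,0,0,0],
])

```text
clock: 25.08
eef_pos: [595.6, -60.3, 399.9]
tool_rot: [3.138, -0.001, 0.146]
force: [0.1, -0.2, 0.1]
width: 34.3
gripper_force: 0.0
```

```bash
python3 - <<'E'
from h import *
im=get_image('scene'); a=im["pixels"][180:330,200:400,::-1]
im=get_image('top'); b=im["pixels"][130:235,155:255,::-1]
a=cv2.resize(a,(480,360),interpolation=cv2.INTER_CUBIC); b=cv2.resize(b,(320,360),interpolation=cv2.INTER_CUBIC)
cv2.imwrite("pics/f6.png",np.hstack([a,b]))
E
```

```text
(no output)
```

View pics/f6.png

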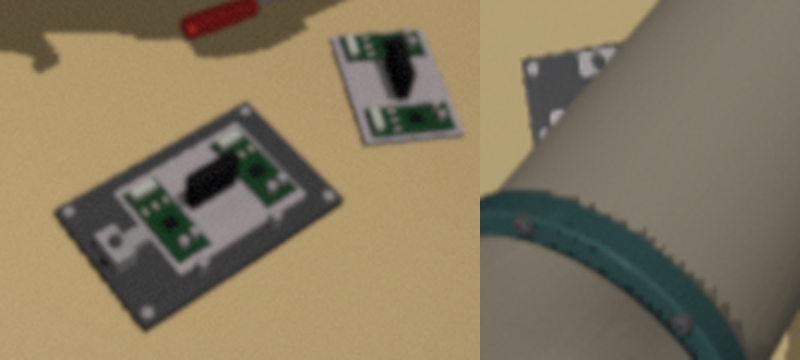

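Left half: the pallet sits flat. Its end is on the nose at (140,240) and its edge is on both dowels at (203,265) and (278,215), parallel to the bed. Handing in.

```bash
python3 -c "
from cell import *
print(finish_job())"
```

```text
the job is handed in; nothing more can be done
None
```

I handed in the job at about 25 s: the pallet was pressed on both dowels and the nose at about 8–10 N each way for over 0.3 s, then released; the last picture shows it flat and touching all three, though no verdict came back.

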